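# Draw the jar arm out one notch and load the blue jar

## Task

Squeeze the two brass studs of the jar arm and draw its black outer tube out, away from the post, until both studs pop out through the tube's next pair of holes; stop as soon as they catch and do not force them. Then stand the blue-capped jar upright in the tray at the end of the arm and let go, leaving everything else on the table where it is.

Things in the scene. Friction and masses are not known exactly. Their poses are not given: they have to be found in the camera images.
- bracket: Fixed jar arm: grey foot 90 x 90 x 14 mm, 34 mm square post 84 mm high, and a level inner tube of bright steel, 22 mm square, that runs to 174 mm from the post's axis, its centre line 60 mm above the table. Origin: centre of the foot's underside; x: level along the tube, away from the post; y: across it; z: up. It stands elsewhere, at another angle, each time.
- sleeve: Black outer tube, 30 mm square, wall 3 mm, 136 mm long, sliding on the inner one. Origin: end nearest the post, on its centre line; axes as the bracket's. At the start the origin is 40 mm from the post's axis and the studs stand out through its holes 89 mm from the origin. The next holes (14 mm) are in the bright collar (33 mm square) nearer the post, 43 to 65 mm on, set differently each time.
- pinch (a point): Point on the tube's centre line midway between the studs, fixed to the inner tube. Pinch the black tube here across y with 20 N or more: the pads press the studs flush. Keep hold and slide along +x: the first 10 mm take up to 15 N (tapered studs duck under), then 5 to 8 N; near the next holes the studs ease it on, then their straight shanks block it hard, with 1 mm of play.
- stud_l: Brass sprung stud, 12 mm diameter, tapered nose, on the +y side of the inner tube, 129 mm from the post's axis, 60 mm above the table; stays there as the black tube slides. Origin: its tip. Tip at y = +21 mm (bracket's frame) when out, 6 mm proud of the black tube; +15 flush; +12 under its wall. Spring 1 N out, 2.4 N under. It is strained if the black tube bears on it with over 8 N.
- stud_r: The same stud on the -y side of the inner tube (tip at y = -21 mm when out). Strained in the same way.
- tray_seat (a point): Centre of the inner floor of the round aluminium tray on the end of the black tube: inner diameter 66 mm, rim 16 mm above this floor, outer diameter 72 mm; this point lies 173 mm from the sleeve's origin along x and 11 mm below its centre line, so 49 mm above the table.
- jar_blue: Loose closed paint jar, white, diameter 50 mm, 64 mm high with its 47 mm wide, 14 mm high blue cap, blue band round the middle, about 0.11 kg. Origin: centre of its underside, z up.
- jar_red: The same jar with a red cap and band; leave alone. Origin: centre of its underside.
- jar_yellow: The same jar with a yellow cap and band; leave alone. Origin: centre of its underside.
- tube_white: White paint tube lying flat, 95 x 28 x 12 mm; leave alone. Origin: under its middle, x along it.
- tube_green: Paint tube with a green band lying flat, 95 x 28 x 12 mm; leave alone. Origin: under its middle, x along it.
- palette: Round aluminium palette, diameter 200 mm, 8 mm high; leave alone. Origin: centre of its underside.
- brush: Brush lying flat; leave alone. Origin: under its middle.
- brush_pot: Empty blue ceramic pot, diameter 72 mm, 90 mm high; leave alone. Origin: centre of its underside.
- eraser: White eraser, 50 x 22 x 13 mm; leave alone. Origin: centre of its underside.

How it is judged:
By the outcome, as a careful person would: the job done as asked, in the order asked, and still so for the second after the job is handed in, with the robot touching nothing.
It also fails if it takes over 61 s, if anything falls off the work surface, if the arm or the gripper's body presses on something with over 40 N, if the wrist force passes 120 N, or if a joint passes its speed limit or range.

## Robot

A 6-joint arm with a two-finger parallel gripper is mounted at the origin on the work surface. World frame = base frame: x ahead of the robot, y to its left, z up, the work surface at z = 0. Lengths are in mm, angles in rad, forces in N, time in s.
With the tool pointing down it reaches from about 275 to 1000 mm from the base axis. Payload 8.4 kg.
Tool frame: the origin (TCP) lies at the very end of the fingers, on their centre line; the grasp point (between the pads) lies 19 mm behind it; z points along the fingers, y is the line along which they close (so a half turn about z gives the same grasp; the last joint's range is limited). The gripper opens to 85 mm and grips with 20 to 120 N. Pads are 22 mm wide; open, the fingers measure 114 mm over their backs; the gripper's body (76 mm by 85 mm) begins 54 mm behind the grasp point. The pads swing forward as they close: fully open they stand 13 mm farther back than shut.
Start: joints at [-1.132, 0.353, 1.633, -0, 1.155, -0.002], TCP at [266.663, -565.26, 231.281] pointing down, gripper open.
Joint ranges: [-2.63, 2.63], [-0.92, 2.1], [0.06, 2.66], [-1.3, 4.44], [0, 2.69], [-3.02, 3.02]. Speed limits (rad/s): [2.22, 2.22, 2.79, 3.14, 3.14, 3.14].

## Interface

Orientations are given as [roll, pitch, yaw] about the fixed x, y, z axes, in that order (R = Rz(yaw) Ry(pitch) Rx(roll)).
In Python, from rig import sensors, grab_frame, camera_params, order gives the robot as it stands. The module is installed in compiled form; this text tells all that it offers.
- The arm moves only by the tool move_arm, never from a script. Its argument "motion" is a list of rows, each a list of 7 numbers: the turn, a rotation vector about the tool's x, y, z in shares of pi rad (1.0 is pi rad), then the shift along the tool's x, y, z in fractions of the full range, 1 being 0.4 m, then the finger opening in m, from 0 to 0.0854. A call has 1 to 8 rows; each row is the pose to reach, as a shift and turn from the pose commanded when the call began, along the tool's axes at that moment; what a row does not reach only later rows make up. A row lasts 1/8 s, in which the tool goes at most 62.5 mm and 10.7 degrees, less where a joint would pass 70% of its speed; a pose out of reach is approached as far as the arm can. Shift and turn numbers lie between -1 and 1, and a call with a number outside is refused. A call with a gripper value outside its range is refused whole. The fingers move at their own pace and stop on an object; "grip_force" is the grip in N (left out, the last holds). Time passes only in rows, so rows that repeat a pose let the fingers close. It gives the time, the measured TCP pose, the force, the opening and the grip force at its end, in the units of the state.
- sensors.sense(): the state, without advancing time (a new reading comes with each control period).
- grab_frame(name): name is "scene" or "top" or "wrist"; returns (picture, depth): 480x640x3 uint8, red, green, blue; 480x640 float32, mm along the optical axis (not along the pixel's ray), 0 where there is no reading.
- camera_params(name): a dict with "camera_matrix" (3x3 intrinsics, pixels), "world_from_camera" (4x4, takes a point from camera to world coordinates). Camera axes: x right, y down, z forward; pixel columns grow to the right and rows downward; lengths in mm; the calibration is good to about 2 mm. A picture is of the moment at which its call begins: read the wrist's pose just before it. camera_params takes no time and is no camera call; for the wrist camera it gives the pose at the moment of the call.
- order.sign_off(): hands the job in; it is judged then, once.
The state is a dict: "clock": time; "qpos": joint angles; "qvel": joint speeds; "joint_efforts": joint torques, N m; "eef_pos": TCP position; "tcp_rot": TCP orientation; "contact_force": force on the tool from outside, world axes, zero at the start; "wrist_torque": the same for the moment, N m; "opening": opening from 0.0 (shut) to 1.0 (fully open); "grasp_force": force on a finger pad.
Only numpy, scipy, OpenCV 4.12 (cv2) and the standard library are available. Lean on these libraries where they do the work, as an engineer would, in place of code of your own. Each camera call takes 0.05 s, during which the arm holds its last target. There are 200 camera calls.

## Working session

There is one attempt and no reset: what is moved stays moved. The work goes in short steps, Python scripts to look and compute and a tool call to move; the robot and the scene stay as the last step left them, time stands still between calls to the robot, and variables do not carry over. Pictures are saved under pics/ and viewed, at most 10 in all, crops included, and the job is handed in when it is done.

Besides the shell and the picture viewer there is one more tool, called after "Emit:" as a command line: name --pt "numbers of a row" for each row, then --argument value for the rest. move_arm: Moves the arm, as the interface text tells. Its arguments: {"type":"object","properties":{"motion":{"type":"array","items":{"type":"array","items":{"type":"number"}}},"grip_force":{"type":"number"}},"required":["motion"]}

```bash
mkdir -p pics
python3 - <<'E'
from rig import *
import cv2,numpy as np
for n in("top","scene"):
    p,d=grab_frame(n); cv2.imwrite(f"pics/{n}0.png",p[:,:,::-1]); np.save(f"{n}0.npy",d)
    c=camera_params(n); print(np.round(c["camera_matrix"],1).tolist(),np.round(c["world_from_camera"],3).tolist())
print(sensors.sense())
E
```

```text
[[494.7, 0.0, 319.2], [0.0, 494.7, 241.5], [0.0, 0.0, 1.0]] [[0.131, -0.965, 0.229, 304.413], [-0.991, -0.129, 0.024, 45.496], [0.006, -0.23, -0.973, 1082.257], [0.0, 0.0, 0.0, 1.0]]
[[469.5, 0.0, 319.2], [0.0, 469.5, 238.4], [0.0, 0.0, 1.0]] [[0.568, 0.488, -0.662, 1130.093], [0.822, -0.313, 0.475, -380.442], [0.025, -0.815, -0.579, 595.878], [0.0, 0.0, 0.0, 1.0]]
{'clock': 0.1, 'qpos': array([-1.13237885e+00,  3.53603243e-01,  1.63407339e+00, -4.50737273e-06,
        1.15521985e+00, -2.40082205e-03]), 'qvel': array([-9.36551459e-04, -1.72844639e-03, -1.79392662e-03,  3.32477595e-05,
        1.72752108e-03,  6.04290964e-04]), 'joint_efforts': array([ 7.81832878e-04, -6.06353974e+01, -3.42818427e+01,  8.40948610e-05,
        3.95220224e-03, -1.05312128e-05]), 'eef_pos': array([ 266.48460805, -564.85064412,  230.61572369]), 'tcp_rot': array([-3.14028882e+00,  9.91082066e-07,  4.40820118e-01]), 'contact_force': array([ 0.51057986, -1.12493237, -0.37957749]), 'wrist_torque': array([0.03312183, 0.00724346, 0.0324565 ]), 'grasp_force': 0.0, 'opening': 0.9994955304811997}
```

View pics/top0.png

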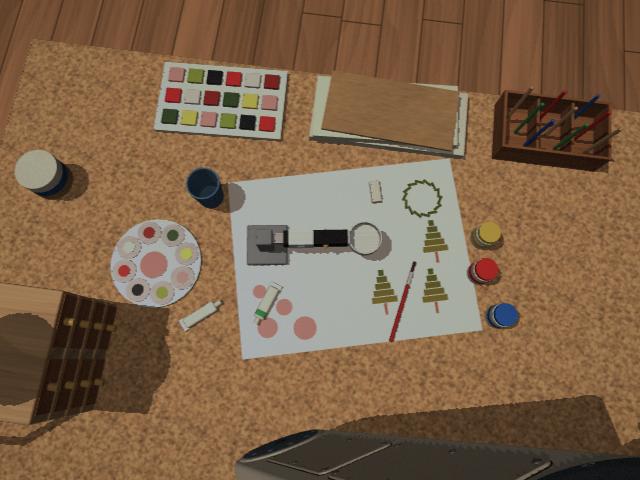

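View pics/scene0.png

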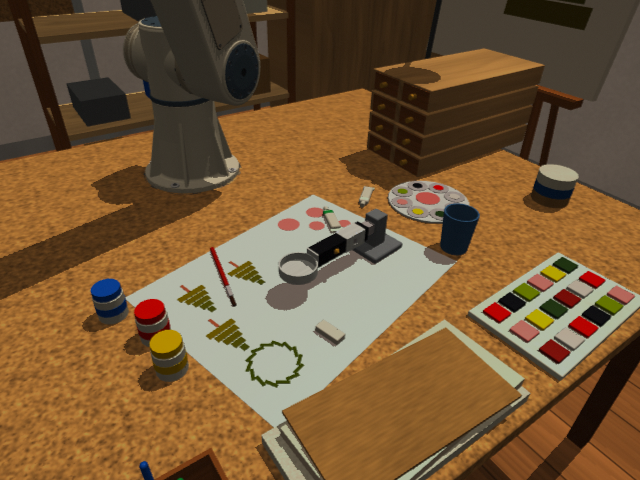

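The top view shows the post at (270,240), the collar and black tube out to x≈348, the tray at (365,238), and the blue jar at (503,315). The red jar is at (485,270) and the eraser at (376,190). The scene view shows the same layout, with one stud at about (338,250).

```bash
cat > h.py <<'E'
import numpy as np,cv2
from rig import *
def cloud(n,d):
    c=camera_params(n);K=c["camera_matrix"];T=c["world_from_camera"]
    v,u=np.mgrid[:480,:640]
    P=np.stack([(u-K[0,2])/K[0,0]*d,(v-K[1,2])/K[1,1]*d,d],-1)
    W=P@T[:3,:3].T+T[:3,3]; W[d<=0]=np.nan
    return W
def circ(p):
    A=np.c_[2*p,np.ones(len(p))];s=np.linalg.lstsq(A,(p**2).sum(1),rcond=None)[0]
    return s[:2],np.sqrt(s[2]+s[0]**2+s[1]**2)
def cap(W,im,hue,zlo=58,zhi=70):
    h=cv2.cvtColor(im,cv2.COLOR_RGB2HSV)
    return (abs(h[...,0].astype(int)-hue)<12)&(h[...,1]>120)&(W[...,2]>zlo)&(W[...,2]<zhi)
E
python3 - <<'E'
from h import *
for n in("top","scene"):
    d=np.load(f"{n}0.npy");W=cloud(n,d);im=cv2.imread(f"pics/{n}0.png")[:,:,::-1].copy()
    print(n,"table z",np.nanmedian(W[...,2][320:340,350:370]) if n=="top" else np.nanmedian(W[300:310,380:390,2]))
    m=cap(W,im,110); 
    roi=np.zeros_like(m); 
    roi[(slice(295,335),slice(480,525)) if n=="top" else (slice(275,325),slice(85,135))]=1
    p=W[m&roi]; print("blue cap",len(p),p.mean(0),(p.min(0)+p.max(0))/2,np.ptp(p,0))
    box=(slice(215,275),slice(240,390)) if n=="top" else (slice(195,295),slice(270,410))
    B=W[box];I=im[box].astype(int)
    z=B[...,2]
    br=I.sum(2)
    post=B[(z>79)&(z<90)];print("post top",len(post),post.mean(0),(cv2.minAreaRect(post[:,:2].astype(np.float32))))
    blk=B[(z>71)&(z<79)]; print("tube top",len(blk),np.median(blk,0),cv2.minAreaRect(blk[:,:2].astype(np.float32)))
    b2=B[(z>71)&(z<79)&(br<100)]; print("black",len(b2),b2.mean(0),cv2.minAreaRect(b2[:,:2].astype(np.float32)))
    c2=B[(z>71)&(z<79)&(br>250)]; print("collar",len(c2),c2.mean(0),cv2.minAreaRect(c2[:,:2].astype(np.float32)))
    ctr=b2.mean(0)[:2]; ax=b2.mean(0)-post.mean(0);ax=ax[:2]/np.linalg.norm(ax[:2])
    rim=B[(z>61)&(z<69)&(((B[...,:2]-ctr)@ax)>45)]; print("rim",len(rim),circ(rim[:,:2]), cv2.minEnclosingCircle(rim[:,:2].astype(np.float32)))
E
```

```text
top table z 1.0880452331141441
blue cap 400 [ 442.17245435 -328.07370625   64.4098629 ] [ 442.24523752 -328.78864841   64.08083405] [44.31714994 45.55646647 10.11879123]
post top 305 [535.3115742  172.86655684  83.31544663] ((544.4205932617188, 105.78235626220703), (34.51394271850586, 194.2771453857422), 7.625507354736328)
tube top 1016 [549.31800806  85.42933465  75.54132559] ((546.6303100585938, 104.86791229248047), (34.49130630493164, 193.35891723632812), 8.756986618041992)
black 499 [552.90306403  57.88889046  75.03508222] ((545.8336791992188, 104.57328033447266), (30.809803009033203, 180.5240936279297), 8.97791576385498)
collar 441 [546.18465537 109.93041356  75.81603595] ((549.0958251953125, 88.4627685546875), (33.54038619995117, 159.91526794433594), 7.7845540046691895)
rim 144 (array([565.38790257, -24.31824273]), np.float64(34.28502820836884)) ((565.1423950195312, -22.70522117614746), 37.134368896484375)
scene table z 0.8225154206270986
blue cap 464 [ 446.73175486 -327.68098842   63.26046763] [ 444.75728804 -327.21566862   63.12132159] [47.57613522 44.88418098  9.76802518]
post top 174 [538.20701897 185.75636224  83.3205255 ] ((541.4990844726562, 150.7732391357422), (34.478179931640625, 108.26739501953125), 7.7792768478393555)
tube top 883 [552.4601954   86.65790881  75.2090948 ] ((548.1135864257812, 107.47185516357422), (35.868247985839844, 195.65130615234375), 8.352025032043457)
black 473 [555.1108302   74.06099504  74.81003948] ((548.3649291992188, 107.54879760742188), (32.558631896972656, 185.34364318847656), 7.676804542541504)
collar 303 [547.49655469 107.92441128  76.09936246] ((550.1119995117188, 88.36019134521484), (34.06911087036133, 156.8232879638672), 8.512457847595215)
rim 270 (array([567.62641599, -19.72465025]), np.float64(35.13855506661031)) ((569.6958618164062, -13.939350128173828), 44.079017639160156)
```

```bash
cat >> h.py <<'E'
from scipy.spatial.transform import Rotation as Ro
def plan(x,y,z,yaw):
    s=sensors.sense();R=Ro.from_euler('xyz',s["tcp_rot"]);T=Ro.from_euler('xyz',[np.pi,0,yaw])
    print("turn",np.round((R.inv()*T).as_rotvec(),4),"shift m",np.round(R.inv().apply(np.array([x,y,z])-s["eef_pos"])/1000,4))
E
python3 - <<'E'
from h import *
s=sensors.sense();R=Ro.from_euler('xyz',s["tcp_rot"])
c=camera_params("wrist");T=c["world_from_camera"]
print(np.round(c["camera_matrix"],1).tolist()); print("cam in tool",R.inv().apply(T[:3,3]-s["eef_pos"]),(R.inv().as_matrix()@T[:3,:3]).round(3).tolist())
plan(554,60,170,1.716)
E
```

```text
[[425.7, 0.0, 318.6], [0.0, 425.7, 239.5], [0.0, 0.0, 1.0]]
cam in tool [  74.36650118   -1.10481401 -143.03041179] [[-0.0, -0.958, -0.288], [1.0, -0.0, -0.0], [0.0, -0.288, 0.958]]
turn [-1.1000e-03 -8.0000e-04 -1.2752e+00] shift m [ 0.5266 -0.4424  0.0612]
```

The rows are not in the units I measure in: shifts go in shares of 0.4 m and turns go in shares of pi rad. I convert before sending: 0.4 m / 0.4 = 1, 0.04 m / 0.4 = 0.1, -1.275 rad / 3.1416 = -0.4058.

Emit:
move_arm --pt "0 0 -0.0509 0.125 -0.105 0 0.085" --pt "0 0 -0.1019 0.25 -0.21 0 0.085" --pt "0 0 -0.1528 0.375 -0.315 0 0.085" --pt "0 0 -0.2037 0.5 -0.42 0.025 0.085" --pt "0 0 -0.2546 0.625 -0.525 0.05 0.085" --pt "0 0 -0.3056 0.75 -0.63 0.075 0.085" --pt "0 0 -0.3565 0.875 -0.735 0.1 0.085" --pt "0 0 -0.4058 1 -0.84 0.1 0.085"

```text
clock: 1.1
eef_pos: [474.7, -111.6, 191.7]
tcp_rot: [-3.141, -0.0, 1.721]
contact_force: [1.3, -1.6, -0.3]
opening: 0.993
grasp_force: 0.0
```

```bash
python3 -c "
from h import *
plan(554,60,190,1.716);print(sensors.sense()['clock'])"
```

```text
turn [-0.0007 -0.0002  0.0049] shift m [0.1578 0.1041 0.0016]
1.1
```

Scaled: 0.156 m / 0.4 = 0.39, 0.12 m / 0.4 = 0.3.

Emit:
move_arm --pt "0 0 0 0.1 0.065 0 0.085" --pt "0 0 0 0.2 0.13 0 0.085" --pt "0 0 0 0.3 0.195 0 0.085" --pt "0 0 0 0.39 0.2575 0 0.085" --pt "0 0 0 0.39 0.2575 0 0.085" --pt "0 0 0 0.39 0.2575 0 0.085"

```text
clock: 1.85
eef_pos: [553.3, 55.4, 191.8]
tcp_rot: [-3.14, 0.0, 1.716]
contact_force: [0.7, -0.0, -0.4]
opening: 0.995
grasp_force: 0.0
```

Run:
```python
from h import *
print(sensors.sense()['clock'],sensors.sense()['eef_pos'],sensors.sense()['contact_force'])
W0=camera_params("wrist")["world_from_camera"];np.save("w0T.npy",W0)
p,d=grab_frame("wrist");cv2.imwrite("pics/w0.png",p[:,:,::-1]);np.save("w0.npy",d)
```

```text
1.85 [553.25093904  55.37871547 191.82655716] [ 0.7058047  -0.02278712 -0.35833318]
```

View pics/w0.png

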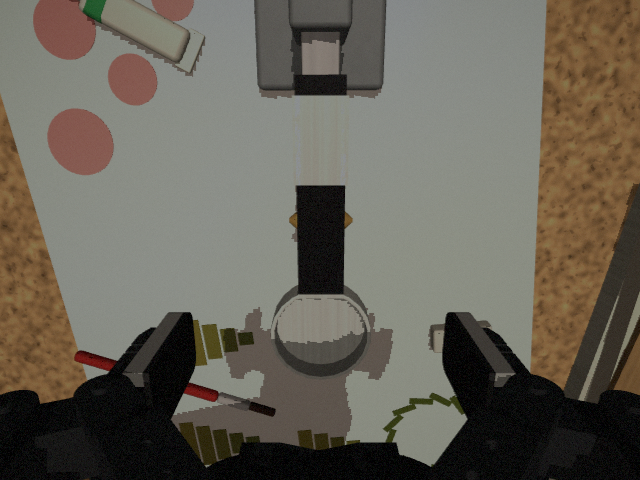

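The wrist view shows the tube nearly vertical at u≈321. The studs stand out at (292,220) and (350,220), the collar spans rows 95–185, and the tray is at (321,330).

Run:
```python
from h import *
K=camera_params("wrist")["camera_matrix"];T=np.load("w0T.npy");d=np.load("w0.npy")
im=cv2.imread("pics/w0.png");h=cv2.cvtColor(im,cv2.COLOR_BGR2HSV);g=im.sum(2)
def ray(u,v,z):
    r=T[:3,:3]@np.array([(u-K[0,2])/K[0,0],(v-K[1,2])/K[1,1],1]);return (T[:3,3]+r*(z-T[2,3])/r[2])[:2]
m=((h[...,0]>8)&(h[...,0]<28)&(h[...,1]>130)&(h[...,2]>60)).astype(np.uint8)
m[:190]=0;m[250:]=0;m[:,:270]=0;m[:,370:]=0
n,_,st,ce=cv2.connectedComponentsWithStats(m)
S=[]
for i in range(1,n):
    if st[i,4]>15: print("stud",st[i],ce[i],ray(*ce[i],60));S.append(ray(*ce[i],60))
# black tube edges, row by row
L=[];Rr=[]
for v in list(range(190,208))+list(range(234,285)):
    c=np.where(g[v,260:390]<110)[0]+260
    L.append(ray(c.min()-.5,v,75));Rr.append(ray(c.max()+.5,v,75))
L=np.array(L);Rr=np.array(Rr);C=(L+Rr)/2
v=cv2.fitLine(C.astype(np.float32),cv2.DIST_HUBER,0,.01,.01).ravel();v*=-np.sign(v[1])
print("axis",v,"yaw tool",np.arctan2(-v[1],-v[0]),"width",np.median(np.linalg.norm(L-Rr,axis=1)))
ax=v[:2];nrm=np.array([-ax[1],ax[0]])
col=g[:,321];e=np.where(np.diff((col[60:310]<110).astype(int)))[0]+60.5
P=[(x,ray(321,x,75),ray(321,x,75)@ax) for x in e];print("edges",P)
# tray rim via depth
D=np.zeros((480,640,3));uu,vv=np.meshgrid(range(640),range(480))
Pc=np.stack([(uu-K[0,2])/K[0,0]*d,(vv-K[1,2])/K[1,1]*d,d],-1)@T[:3,:3].T+T[:3,3]
b=Pc[280:385,265:380];z=b[...,2];rim=b[(z>62.5)&(z<68)&(d[280:385,265:380]>0)]
print("rim",len(rim),circ(rim[:,:2]),"floor z",np.median(z[40:60,45:65]))
tc=circ(rim[:,:2])[0]
print("tray along",tc@ax,"lateral tray",tc@nrm,"tube lateral",v[2:]@nrm,"studs along",[s@ax for s in S],"lat",[s@nrm for s in S])
p=ax*(tc@ax-84)+nrm*(v[2:]@nrm);print("pinch from tray",p)
```

```text
stud [290 213   7  15  69] [293.68115942 219.73913043] [536.43514102  58.79089022]
stud [344 212   8  16  75] [346.98666667 219.73333333] [571.49675433  63.93103301]
axis [ 1.4591998e-01 -9.8929638e-01  5.5591528e+02  4.8584747e+01] yaw tool 1.7172391 width 29.345604275930835
edges [(np.float64(74.5), array([541.3057538 , 149.59468448]), np.float64(-69.00615531296282)), (np.float64(94.5), array([542.88707833, 138.89883434]), np.float64(-58.19404267907949)), (np.float64(185.5), array([550.62587222,  86.55475294]), np.float64(-5.280987969361803)), (np.float64(293.5), array([561.15356162,  15.34698618]), np.float64(66.70079789447894))]
rim 1162 (array([566.0780467 , -20.75357076]), np.float64(34.180695262260514)) floor z 49.334799127220265
tray along 103.1335288324463 lateral tray 556.9905999318881 tube lateral 557.05444 studs along [np.float64(20.11498962654521), np.float64(20.146054854622605)] lat [np.float64(539.2721067883946), np.float64(574.7084833243251)]
pinch from tray [553.88388306  62.35663913]
```

Run:
```python
from h import *
p=cv2.imread("pics/scene0.png")[205:275,300:400]
cv2.imwrite("pics/s0c.png",cv2.resize(p,None,fx=7,fy=7,interpolation=cv2.INTER_CUBIC))
plan(554,61.6,41,1.717)
```

```text
turn [-0.0011  0.0002 -0.0014] shift m [0.0065 0.0019 0.1509]
```

View pics/s0c.png

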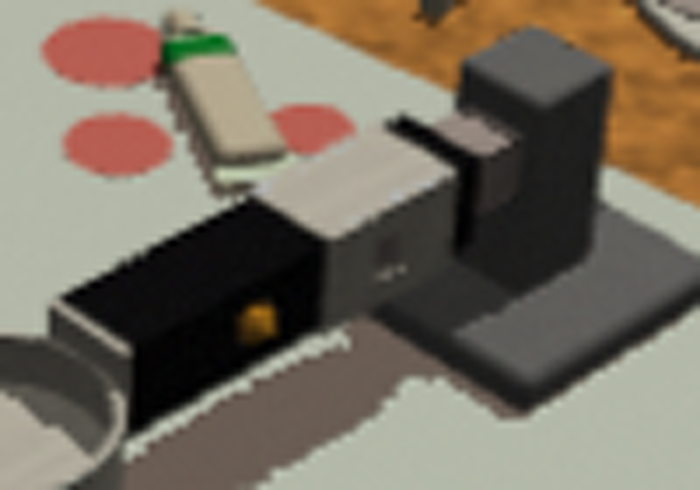

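The crop shows the stud at crop (258,322) and the dark collar hole at about crop (390,257). I'll cast both onto the tube's side plane while I descend.

Run:
```python
from h import *
c=camera_params("scene");K=c["camera_matrix"];T=c["world_from_camera"]
ax=np.array([.1459,-.9893,0]);n=np.array([.9893,.1459,0])
for u,v,l in((258,322,557+18),(390,257,557+16.5),(320,280,557+15.75),(455,215,557+16.5)):
    r=T[:3,:3]@np.array([(300+(u+.5)/7-.5-K[0,2])/K[0,0],(205+(v+.5)/7-.5-K[1,2])/K[1,1],1])
    P=T[:3,3]+r*(l-T[:3,3]@n)/(r@n);print(P,P@ax)
```

```text
[572.26646161  60.70452043  64.31027875] 23.438694691083064
[562.91662851 113.82165468  59.60315963] -30.474226872873302
[566.21551124  86.31250672  64.51354331] -2.7781198113266043
[559.02030349 140.24135542  61.69383763] -57.17971064076282
```

Scaled: 0.151 m / 0.4 = 0.3775, 0.15 m / 0.4 = 0.375, -0.001 rad / 3.1416 = -0.0003.

Emit:
move_arm --pt "0 0 -0.0003 0.015 0.005 0.075 0.085" --pt "0 0 -0.0003 0.0163 0.005 0.15 0.085" --pt "0 0 -0.0003 0.0163 0.005 0.225 0.085" --pt "0 0 -0.0003 0.0163 0.005 0.3 0.085" --pt "0 0 -0.0003 0.0163 0.005 0.35 0.085" --pt "0 0 -0.0003 0.0163 0.005 0.375 0.085" --pt "0 0 -0.0003 0.0163 0.005 0.3775 0.085" --pt "0 0 -0.0003 0.0163 0.005 0.3775 0.085"

```text
clock: 2.9
eef_pos: [555.5, 62.2, 42.0]
tcp_rot: [3.141, 0.0, 1.716]
contact_force: [-0.0, 0.2, -0.3]
opening: 0.998
grasp_force: 0.0
```

```bash
python3 -c "
from h import *
plan(554,61.6,41,1.717);s=sensors.sense();print(s['contact_force'],s['qpos'])"
```

```text
turn [ 0.0011  0.     -0.0006] shift m [-0.0004 -0.0015  0.001 ]
[-0.0286181   0.22568036 -0.29140215] [ 1.08831654e-01  5.00981702e-01  1.91140664e+00 -1.27493457e-05
  7.28124551e-01 -3.67741714e-02]
```

Emit:
move_arm --pt "0 0 0 0 -0.0038 0.0038 0.085" --pt "0 0 0 0 -0.0038 0.0038 0.06" --pt "0 0 0 0 -0.0038 0.0038 0.04" --pt "0 0 0 0 -0.0038 0.0038 0.02" --pt "0 0 0 0 -0.0038 0.0038 0.02" --pt "0 0 0 0 -0.0038 0.0038 0.02" --pt "0 0 0 0 -0.0038 0.0038 0.02" --pt "0 0 0 0 -0.0038 0.0038 0.02" --grip_force 40

```text
clock: 3.9
eef_pos: [553.3, 62.2, 40.0]
tcp_rot: [-3.141, -0.0, 1.717]
contact_force: [-2.7, -0.4, 5.3]
opening: 0.346
grasp_force: 42.0
```

```bash
python3 -c "
from h import *
p,d=grab_frame('wrist');cv2.imwrite('pics/w1.png',p[:,:,::-1]);s=sensors.sense();print(s)"
```

```text
{'clock': 3.95, 'qpos': array([ 1.09255543e-01,  5.02393920e-01,  1.91582868e+00, -2.13257060e-05,
        7.23823621e-01, -3.68739319e-02]), 'qvel': array([-0.00040324,  0.00040351, -0.00073483, -0.00010543,  0.00100163,
       -0.00171432]), 'joint_efforts': array([-1.36329783e-01, -5.67214644e+01, -2.29903185e+01,  2.35374563e-02,
       -8.01927131e-01,  6.67841756e-02]), 'eef_pos': array([553.25037458,  62.19146113,  39.96219715]), 'tcp_rot': array([-3.14113887e+00, -2.61502038e-06,  1.71694178e+00]), 'contact_force': array([-3.34658727, -0.23827133,  5.01078354]), 'wrist_torque': array([-0.04525778,  0.37110767,  0.10182939]), 'grasp_force': 41.96415782416807, 'opening': 0.3425532503757596}
```

View pics/w1.png

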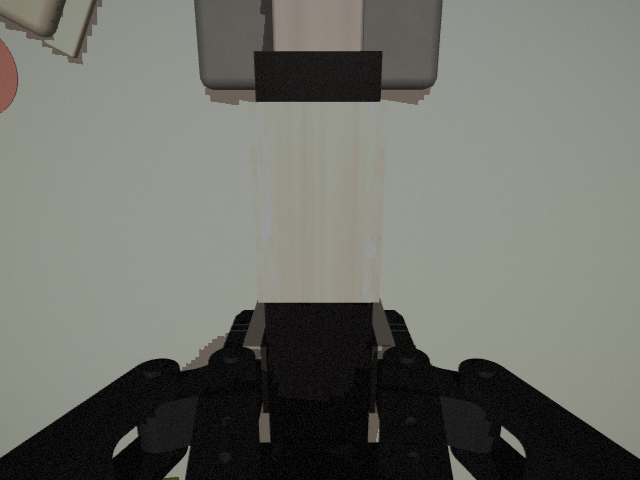

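The grip is flush: the opening is about 29 mm and both pads straddle the tube. Next I slide along tool -x.

Scaled: -0.016 m / 0.4 = -0.04, -0.014 m / 0.4 = -0.035.

Emit:
move_arm --pt "0 0 0 -0.005 0 0 0.02" --pt "0 0 0 -0.01 0 0 0.02" --pt "0 0 0 -0.015 0 0 0.02" --pt "0 0 0 -0.02 0 0 0.02" --pt "0 0 0 -0.025 0 0 0.02" --pt "0 0 0 -0.03 0 0 0.02" --pt "0 0 0 -0.035 0 0 0.02" --pt "0 0 0 -0.04 0 0 0.02"

```text
clock: 4.95
eef_pos: [555.5, 47.2, 40.0]
tcp_rot: [-3.141, -0.001, 1.717]
contact_force: [-3.1, 5.8, 5.2]
opening: 0.342
grasp_force: 41.6
```

```bash
cat >> h.py <<'E'
ax=np.array([.1459,-.9893,0]);nr=np.array([.9893,.1459,0])
def st(n=5):
    A=[]
    for _ in range(n):
        p,d=grab_frame("wrist");s=sensors.sense();A.append([s["eef_pos"]@ax,s["eef_pos"]@nr,s["eef_pos"][2],s["contact_force"]@ax,s["contact_force"]@nr,s["contact_force"][2]])
    print("along,lat,z,Fax,Flat,Fz",np.mean(A,0).round(2),s["clock"],s["opening"])
    # collar near/far edges in the wrist picture (column 319)
    g=p.sum(2).astype(int)[:,312:326].mean(1);print("edges",(np.where(np.diff((g[:330]<150).astype(int)))[0]).tolist())
    return p,d
E
python3 -c "
from h import *
st(2)"
```

```text
along,lat,z,Fax,Flat,Fz [ 34.57 556.46  39.98  -5.23  -2.5    5.93] 5.05 0.341803294858797
edges [50, 100, 302]
```

Scaled: -0.024 m / 0.4 = -0.06, -0.021 m / 0.4 = -0.0525.

Emit:
move_arm --pt "0 0 0 -0.0075 0 0 0.02" --pt "0 0 0 -0.015 0 0 0.02" --pt "0 0 0 -0.0225 0 0 0.02" --pt "0 0 0 -0.03 0 0 0.02" --pt "0 0 0 -0.0375 0 0 0.02" --pt "0 0 0 -0.045 0 0 0.02" --pt "0 0 0 -0.0525 0 0 0.02" --pt "0 0 0 -0.06 0 0 0.02"

```text
clock: 6.05
eef_pos: [559.0, 23.4, 40.0]
tcp_rot: [-3.141, -0.001, 1.717]
contact_force: [-2.9, 7.5, 5.7]
opening: 0.347
grasp_force: 41.5
```

```bash
python3 -c "
from h import *
st(2)"
```

```text
along,lat,z,Fax,Flat,Fz [ 58.71 556.44  39.97  -4.42  -1.87   5.21] 6.15 0.3445590925310459
edges [50, 100, 302]
```

Scaled: -0.004 m / 0.4 = -0.01, -0.001 m / 0.4 = -0.0025.

Emit:
move_arm --pt "0 0 0 -0.0025 0 0 0.02" --pt "0 0 0 -0.005 0 0 0.02" --pt "0 0 0 -0.0075 0 0 0.02" --pt "0 0 0 -0.01 0 0 0.02"

```text
clock: 6.65
eef_pos: [559.6, 19.5, 40.0]
tcp_rot: [-3.141, -0.001, 1.717]
contact_force: [-4.6, 5.3, 5.9]
opening: 0.341
grasp_force: 41.5
```

```bash
python3 -c "
from h import *
st(2)"
```

```text
along,lat,z,Fax,Flat,Fz [ 62.47 556.48  39.98  -5.91  -1.84   5.27] 6.75 0.3461870164514182
edges [50, 100, 302]
```

Scaled: -0.003 m / 0.4 = -0.0075, -0.001 m / 0.4 = -0.0025.

Emit:
move_arm --pt "0 0 0 -0.0013 0 0 0.02" --pt "0 0 0 -0.0025 0 0 0.02" --pt "0 0 0 -0.0038 0 0 0.02" --pt "0 0 0 -0.005 0 0 0.02" --pt "0 0 0 -0.0063 0 0 0.02" --pt "0 0 0 -0.0075 0 0 0.02"

```text
clock: 7.5
eef_pos: [560.1, 16.4, 40.0]
tcp_rot: [-3.141, -0.001, 1.717]
contact_force: [-2.3, 1.8, 6.3]
opening: 0.342
grasp_force: 41.4
```

```bash
python3 -c "
from h import *
st(2)"
```

```text
along,lat,z,Fax,Flat,Fz [ 65.84 556.48  39.98  -1.54  -2.23   4.75] 7.6 0.34705689571912934
edges [51, 101, 302]
```

Scaled: -0.0005 m / 0.4 = -0.0013.

Emit:
move_arm --pt "0 0 0 -0.0013 0 0 0.02" --pt "0 0 0 -0.0013 0 0 0.02"

```text
clock: 7.85
eef_pos: [560.2, 15.4, 40.0]
tcp_rot: [-3.141, -0.0, 1.717]
contact_force: [-2.6, 1.6, 5.2]
opening: 0.348
grasp_force: 41.5
```

```bash
python3 -c "
from h import *
p,d=st(2)
p,d=grab_frame('scene');cv2.imwrite('pics/s1.png',cv2.resize(p[205:275,290:390,::-1],None,fx=7,fy=7,interpolation=cv2.INTER_CUBIC))"
```

```text
along,lat,z,Fax,Flat,Fz [ 66.51 556.49  39.98  -1.6   -2.41   4.96] 7.95 0.34907240082564733
edges [51, 101, 302]
```

View pics/s1.png

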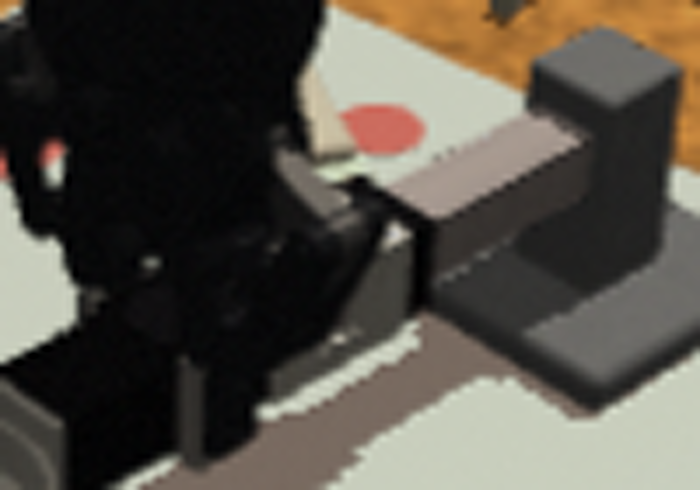

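The gripper hides the hole in this view, so I'll watch for brass beside the collar in the wrist view instead, and track the force.

```bash
cat >> h.py <<'E'
def gold(p):
    h=cv2.cvtColor(p,cv2.COLOR_RGB2HSV);m=(h[...,0]>8)&(h[...,0]<28)&(h[...,1]>110)&(h[...,2]>50)
    m[:105]=0;m[330:]=0;m[:,:200]=0;m[:,440:]=0
    v,u=np.where(m);
    for nm,k in(("L",u<319),("R",u>=319)): print("gold",nm,k.sum(),(u[k].min(),u[k].max(),v[k].mean()) if k.any() else "")
E
python3 -c "
from h import *
p,d=st(1);gold(p)"
```

```text
along,lat,z,Fax,Flat,Fz [ 66.48 556.49  40.    -1.39  -2.02   5.08] 8.05 0.3417043880402387
edges [51, 101, 302]
gold L 0 
gold R 0
```

Scaled: -0.001 m / 0.4 = -0.0025, -0.0005 m / 0.4 = -0.0013.

Emit:
move_arm --pt "0 0 0 -0.0013 0 0 0.02" --pt "0 0 0 -0.0025 0 0 0.02" --pt "0 0 0 -0.0025 0 0 0.02"

```text
clock: 8.43
eef_pos: [560.4, 14.4, 40.0]
tcp_rot: [-3.141, -0.0, 1.717]
contact_force: [-2.2, 1.6, 5.3]
opening: 0.342
grasp_force: 41.4
```

```bash
python3 -c "
from h import *
p,d=st(2);gold(p)"
```

```text
along,lat,z,Fax,Flat,Fz [ 67.48 556.48  39.98  -2.63  -2.26   5.14] 8.525 0.34950006201344674
edges [51, 101, 302]
gold L 0 
gold R 0
```

Scaled: -0.001 m / 0.4 = -0.0025, -0.0005 m / 0.4 = -0.0013.

Emit:
move_arm --pt "0 0 0 -0.0013 0 0 0.02" --pt "0 0 0 -0.0025 0 0 0.02"

```text
clock: 8.78
eef_pos: [560.5, 13.6, 40.0]
tcp_rot: [-3.141, -0.0, 1.717]
contact_force: [-3.2, 3.2, 5.1]
opening: 0.347
grasp_force: 41.4
```

```bash
python3 -c "
from h import *
p,d=st(2);gold(p)"
```

```text
along,lat,z,Fax,Flat,Fz [ 68.44 556.5   39.98  -1.88  -2.04   4.97] 8.875 0.34612413319842705
edges [51, 101, 302]
gold L 0 
gold R 0
```

Emit:
move_arm --pt "0 0 0 -0.0013 0 0 0.02" --pt "0 0 0 -0.0025 0 0 0.02"

```text
clock: 9.12
eef_pos: [560.6, 12.6, 40.0]
tcp_rot: [-3.141, -0.001, 1.717]
contact_force: [-2.6, 3.3, 5.3]
opening: 0.345
grasp_force: 41.4
```

```bash
python3 -c "
from h import *
p,d=st(2);gold(p)"
```

```text
along,lat,z,Fax,Flat,Fz [ 6.943e+01  5.565e+02  3.999e+01 -3.700e-01 -2.390e+00  4.870e+00] 9.225 0.34477931656904326
edges [50, 101, 302]
gold L 0 
gold R 0
```

Scaled: -0.0005 m / 0.4 = -0.0013.

Emit:
move_arm --pt "0 0 0 -0.0013 0 0 0.02" --pt "0 0 0 -0.0013 0 0 0.02"

```text
clock: 9.48
eef_pos: [560.8, 12.1, 40.0]
tcp_rot: [-3.141, -0.0, 1.717]
contact_force: [-2.6, 1.5, 4.8]
opening: 0.342
grasp_force: 41.5
```

```bash
python3 -c "
from h import *
p,d=st(2);gold(p)"
```

```text
along,lat,z,Fax,Flat,Fz [ 69.93 556.49  40.    -1.76  -1.96   5.56] 9.575 0.34579263222720413
edges [51, 101, 302]
gold L 84 (np.int64(247), np.int64(252), np.float64(200.16666666666666))
gold R 96 (np.int64(384), np.int64(390), np.float64(199.9375))
```

Scaled: -0.0005 m / 0.4 = -0.0013.

Emit:
move_arm --pt "0 0 0 -0.0013 0 0 0.02" --pt "0 0 0 -0.0013 0 0 0.02"

```text
clock: 9.82
eef_pos: [560.8, 11.9, 40.0]
tcp_rot: [-3.141, -0.001, 1.717]
contact_force: [-3.1, 3.5, 4.7]
opening: 0.348
grasp_force: 41.5
```

```bash
python3 -c "
from h import *
p,d=st(2);gold(p)"
```

```text
along,lat,z,Fax,Flat,Fz [ 70.1  556.49  39.98  -4.07  -2.08   5.01] 9.925 0.34234105793857994
edges [50, 100, 302]
gold L 89 (np.int64(247), np.int64(252), np.float64(199.6067415730337))
gold R 96 (np.int64(384), np.int64(390), np.float64(199.5625))
```

Both studs show through the collar holes, and the last 0.5 mm command moved the tube only 0.17 mm, so they have caught. I'll ease off, open and rise.

Scaled: -0.15 m / 0.4 = -0.375, -0.09 m / 0.4 = -0.225.

Emit:
move_arm --pt "0 0 0 0.001 0 0 0.02" --pt "0 0 0 0.001 0 0 0.05" --pt "0 0 0 0.001 0 0 0.085" --pt "0 0 0 0.001 0 0 0.085" --pt "0 0 0 0.001 0 0 0.085" --pt "0 0 0 0.001 0 -0.1 0.085" --pt "0 0 0 0.001 0 -0.225 0.085" --pt "0 0 0 0.001 0 -0.375 0.085"

```text
clock: 10.92
eef_pos: [560.1, 11.6, 190.6]
tcp_rot: [-3.14, -0.0, 1.717]
contact_force: [1.3, -0.2, 0.3]
opening: 0.997
grasp_force: 0.0
```

Scaled: -0.01 m / 0.4 = -0.025.

Emit:
move_arm --pt "0 0 0 0 0 -0.025 0.085" --pt "0 0 0 0 0 -0.025 0.085" --pt "0 0 0 0 0 -0.025 0.085"

```text
clock: 11.3
eef_pos: [559.8, 11.6, 198.1]
tcp_rot: [-3.139, -0.0, 1.717]
contact_force: [-0.1, -0.2, -0.0]
opening: 0.996
grasp_force: 0.0
```

Run:
```python
from h import *
T=camera_params("wrist")["world_from_camera"]
p,d=grab_frame("wrist");cv2.imwrite("pics/w2.png",p[:,:,::-1])
Pc=cloud("wrist",d);z=Pc[...,2]
m=(z>62.5)&(z<68);m[:230]=0;m[400:]=0;m[:,:240]=0;m[:,400:]=0
# guess-limited rim
b=Pc[m];g=np.array([566.1+.1459*51,-20.75-.9893*51]);r=np.linalg.norm(b[:,:2]-g,axis=1);b=b[(r>28)&(r<42)]
print("rim",len(b),circ(b[:,:2]),"guess",g)
h=cv2.cvtColor(p,cv2.COLOR_RGB2HSV);k=(h[...,0]>8)&(h[...,0]<28)&(h[...,1]>130)&(h[...,2]>60)
k[:60]=0;k[300:]=0;k[:,:260]=0;k[:,380:]=0
n,_,s,c=cv2.connectedComponentsWithStats(k.astype(np.uint8));K=camera_params("wrist")["camera_matrix"]
for i in range(1,n):
    if s[i,4]>12:
        r=T[:3,:3]@np.array([(c[i,0]-K[0,2])/K[0,0],(c[i,1]-K[1,2])/K[1,1],1]);P=T[:3,3]+r*(60-T[2,3])/r[2];print(s[i],P,P@ax,P@nr)
q=sensors.sense();print(q["eef_pos"],q["clock"],q["contact_force"])
plan(444,-328,170,0.44)
```

```text
rim 1095 (array([573.50217741, -71.06607162]), np.float64(34.20432697445761)) guess [573.5409 -71.2043]
[289 146   5  11  31] [534.98132577  58.78947335  60.        ] 19.893349446667038 537.8344097434446
[349 146   4  11  32] [573.04748938  64.33477329  60.        ] 19.96123748392639 576.3023246673799
[559.81924727  11.58005184 197.90290514] 11.35 [-0.37847441 -0.2996728   0.80309019]
turn [-0.0029  0.0017  1.2767] shift m [-0.3191 -0.1639  0.0283]
```

View pics/w2.png

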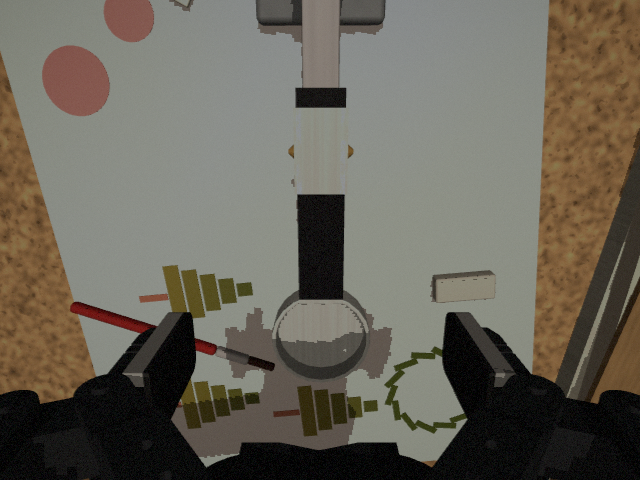

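The wrist view shows both studs out through the collar at (291,151) and (351,151). The tray is at (320,333), and the eraser and brush haven't moved. The measured tray centre, (573.5,-71.1), agrees with the 51 mm of travel. Next is the blue jar.

Scaled: -0.319 m / 0.4 = -0.7975, -0.28 m / 0.4 = -0.7, 1.277 rad / 3.1416 = 0.4065.

Emit:
move_arm --pt "0 0 0.0509 -0.1 -0.05 0 0.085" --pt "0 0 0.1019 -0.2 -0.1025 0 0.085" --pt "0 0 0.1528 -0.3 -0.1525 0 0.085" --pt "0 0 0.2037 -0.4 -0.205 0 0.085" --pt "0 0 0.2546 -0.5 -0.255 0 0.085" --pt "0 0 0.3056 -0.6 -0.3075 0 0.085" --pt "0 0 0.3565 -0.7 -0.3575 0 0.085" --pt "0 0 0.4065 -0.7975 -0.41 0 0.085"

```text
clock: 12.35
eef_pos: [443.9, -328.8, 198.2]
tcp_rot: [-3.139, 0.001, 0.435]
contact_force: [0.7, -0.0, -0.7]
opening: 0.995
grasp_force: 0.0
```

Emit:
move_arm --pt "0 0 0 0 0 0 0.085" --pt "0 0 0 0 0 0 0.085" --pt "0 0 0 0 0 0 0.085"

```text
clock: 12.72
eef_pos: [445.2, -326.7, 199.2]
tcp_rot: [-3.14, 0.0, 0.442]
contact_force: [-0.1, 0.6, 0.5]
opening: 1.0
grasp_force: 0.0
```

Run:
```python
from h import *
print(sensors.sense()["eef_pos"],sensors.sense()["tcp_rot"])
p,d=grab_frame("wrist");cv2.imwrite("pics/w3.png",p[:,:,::-1])
W=cloud("wrist",d);m=cap(W,p,110,60,68)
n,_,s,c=cv2.connectedComponentsWithStats(m.astype(np.uint8))
for i in range(1,n):
    if s[i,4]>100:
        q=W[_==i];cn,_2=cv2.findContours((_==i).astype(np.uint8),0,1);k=max(cn,key=len)[:,0]
        print(s[i],q.mean(0),cv2.minEnclosingCircle(q[:,:2].astype(np.float32)))
# red cap
h=cv2.cvtColor(p,cv2.COLOR_RGB2HSV);r=((h[...,0]<8)|(h[...,0]>172))&(h[...,1]>130)&(W[...,2]>60)&(W[...,2]<68);print("red",r.sum(),W[r].mean(0) if r.any() else "")
```

```text
[ 445.2450564  -326.68074374  199.2120006 ] [-3.14048574e+00  3.04083739e-04  4.41796595e-01]
[ 286  194   68   67 3521] [ 444.3839516  -326.52376474   64.51013554] ((443.612060546875, -326.8790588378906), 23.30266571044922)
red 4798 [ 533.67220648 -282.28951944   64.62072066]
```

View pics/w3.png

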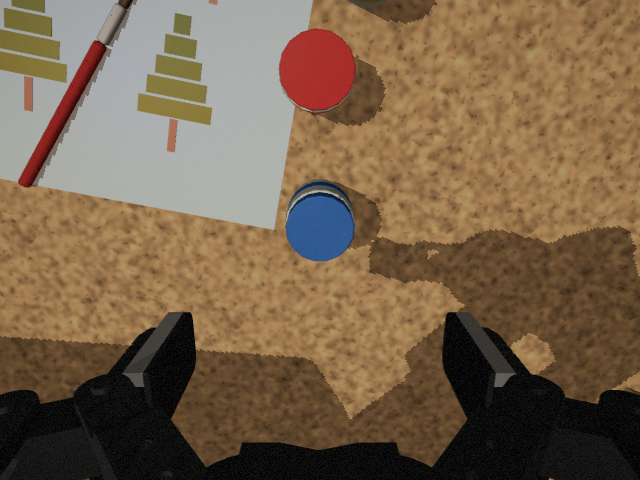

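The wrist view shows the blue cap at (320,227), centred between the fingers, and the red cap at (317,70), 100 mm away along the tool's x axis and so clear of the fingers.

Scaled: 0.178 m / 0.4 = 0.445, 0.17 m / 0.4 = 0.425.

Emit:
move_arm --pt "0 0 0 -0.0025 0 0.1 0.085" --pt "0 0 0 -0.0025 0 0.2 0.085" --pt "0 0 0 -0.0025 0 0.3 0.085" --pt "0 0 0 -0.0025 0 0.375 0.085" --pt "0 0 0 -0.0025 0 0.425 0.085" --pt "0 0 0 -0.0025 0 0.445 0.085" --pt "0 0 0 -0.0025 0 0.445 0.085" --pt "0 0 0 -0.0025 0 0.445 0.085"

```text
clock: 13.78
eef_pos: [444.8, -328.5, 22.7]
tcp_rot: [3.14, -0.001, 0.44]
contact_force: [0.3, -0.5, 0.4]
opening: 0.997
grasp_force: 0.0
```

Emit:
move_arm --pt "0 0 0 0 0 0 0.065" --pt "0 0 0 0 0 0 0.055" --pt "0 0 0 0 0 0 0.05" --pt "0 0 0 0 0 0 0.04" --pt "0 0 0 0 0 0 0.04" --pt "0 0 0 0 0 0 0.04" --pt "0 0 0 0 0 0 0.04" --grip_force 25

```text
clock: 14.65
eef_pos: [444.2, -328.3, 22.2]
tcp_rot: [3.141, -0.0, 0.44]
contact_force: [-0.6, 1.2, 5.6]
opening: 0.578
grasp_force: 25.3
```

```bash
python3 -c "
from h import *
s=sensors.sense();print(s['eef_pos'],s['opening']*85.4,s['clock'],s['contact_force']);plan(573.5,-71,170,0.442)"
```

```text
[ 444.21943344 -328.30152997   22.18499559] 49.34934863524867 14.65 [-0.55171241  1.21575143  5.63427545]
turn [ 0.0001 -0.0001 -0.0023] shift m [ 0.2265 -0.1778 -0.1478]
```

Scaled: -0.148 m / 0.4 = -0.37, 0.14 m / 0.4 = 0.35, -0.7 rad / 3.1416 = -0.2228.

Emit:
move_arm --pt "0 0 0 0 0 -0.05 0.04" --pt "0 0 0 0 0 -0.15 0.04" --pt "0 0 0 0 0 -0.25 0.04" --pt "0 0 -0.0446 0.05 -0.04 -0.3375 0.04" --pt "0 0 -0.0891 0.125 -0.0975 -0.37 0.04" --pt "0 0 -0.1337 0.2 -0.1575 -0.37 0.04" --pt "0 0 -0.1783 0.275 -0.215 -0.37 0.04" --pt "0 0 -0.2228 0.35 -0.275 -0.37 0.04"

```text
clock: 15.65
eef_pos: [524.3, -168.0, 169.8]
tcp_rot: [3.142, 0.0, 1.144]
contact_force: [0.0, -0.5, -0.3]
opening: 0.571
grasp_force: 26.4
```

```bash
python3 -c "
from h import *
s=sensors.sense();print(s['opening']*85.4,s['grasp_force'],s['contact_force']);plan(573.5,-71,170,1.717)"
```

```text
48.75903792017721 26.38709843158722 [ 0.04627556 -0.51515455 -0.28186082]
turn [ 1.000e-04  0.000e+00 -5.728e-01] shift m [ 0.1087  0.0046 -0.0002]
```

Scaled: 0.1085 m / 0.4 = 0.2713, 0.1 m / 0.4 = 0.25, -0.28 rad / 3.1416 = -0.0891.

Emit:
move_arm --pt "0 0 -0.0446 0.0625 0.0025 0 0.04" --pt "0 0 -0.0891 0.125 0.005 0 0.04" --pt "0 0 -0.1337 0.1875 0.0075 0 0.04" --pt "0 0 -0.1751 0.25 0.0113 0 0.04" --pt "0 0 -0.1824 0.2713 0.0113 0 0.04" --pt "0 0 -0.1824 0.2713 0.0113 0 0.04" --pt "0 0 -0.1824 0.2713 0.0113 0 0.04" --pt "0 0 -0.1824 0.2713 0.0113 0 0.04"

```text
clock: 16.65
eef_pos: [573.1, -73.1, 169.8]
tcp_rot: [-3.141, 0.0, 1.711]
contact_force: [0.6, 0.4, -1.3]
opening: 0.574
grasp_force: 26.4
```

Run:
```python
from h import *
s=sensors.sense();print(s['eef_pos'],s['opening']*85.4,s['contact_force']);plan(573.5,-71,72,1.717)
p,d=grab_frame("wrist");cv2.imwrite("pics/w4.png",p[:,:,::-1])
W=cloud("wrist",d);z=W[...,2]
h=cv2.cvtColor(p,cv2.COLOR_RGB2HSV);m=(abs(h[...,0].astype(int)-110)<12)&(h[...,1]>120)
n,l,st_,c=cv2.connectedComponentsWithStats(m.astype(np.uint8));i=1+st_[1:,4].argmax();q=W[l==i];q=q[q[:,2]>np.nanmax(q[:,2])-5]
print("cap",st_[i],q.mean(0),cv2.minEnclosingCircle(q[:,:2].astype(np.float32)))
```

```text
[573.11403847 -73.13462001 169.78513338] 48.98968707843385 [ 0.62281689  0.35029198 -1.31121185]
turn [-0.0002  0.0001 -0.0059] shift m [0.0021 0.0007 0.0978]
cap [  234   297   170   156 20179] [572.15594523 -61.75287851 243.48609396] ((572.1800537109375, -61.87901306152344), 10.240199089050293)
```

View pics/w4.png

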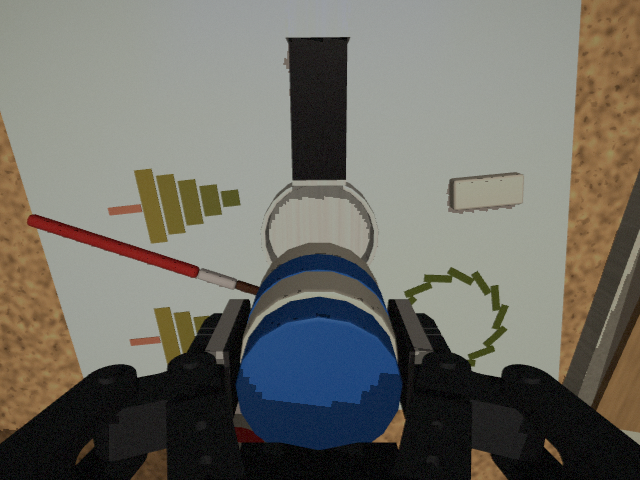

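The jar is held between the pads with the tray beyond it at (320,230). The 243 mm height reading can't be the cap, so I'll check the jar's tilt by fitting a plane to the cap top.

Run:
```python
from h import *
p,d=grab_frame("wrist");W=cloud("wrist",d)
h=cv2.cvtColor(p,cv2.COLOR_RGB2HSV);m=(abs(h[...,0].astype(int)-110)<12)&(h[...,1]>120)
m[:345]=0;m[400:]=0;m[:,:260]=0;m[:,380:]=0
q=W[m];print(len(q),np.percentile(q[:,2],[1,25,50,75,99]),[W[r,320].round(1).tolist() for r in(260,270,285,325,335,350,370,390)])
A=np.c_[q[:,:2]-q[:,:2].mean(0),np.ones(len(q))];s=np.linalg.lstsq(A,q[:,2],rcond=None)[0];print("slope ax,nr",s[:2]@ax[:2],s[:2]@nr[:2],"z",s[2],q.mean(0))
```

```text
6600 [nan nan nan nan nan] [[570.7, -47.7, 173.1], [570.8, -48.2, 181.6], [570.8, -48.8, 192.7], [571.2, -51.9, 212.4], [571.7, -55.1, 211.7], [572.3, -59.8, 211.3], [573.1, -65.4, 212.3], [574.1, -72.1, 211.6]]
 ** On entry to DLASCL parameter number  4 had an illegal value
 ** On entry to DLASCL parameter number  4 had an illegal valueTraceback (most recent call last):
  File "<stdin>", line 6, in <module>
    x, resids, rank, s = _umath_linalg.lstsq(a, b, rcond,
                         ~~~~~~~~~~~~~~~~~~~^^^^^^^^^^^^^
                                             signature=signature)
                                             ^^^^^^^^^^^^^^^^^^^^
    raise LinAlgError("SVD did not converge in Linear Least Squares")
numpy.linalg.LinAlgError: SVD did not converge in Linear Least Squares
```

The cap is level at z≈212, so the jar's bottom is 22 mm below the TCP. I'll lower it until it just touches the tray floor.

Scaled: 0.097 m / 0.4 = 0.2425, 0.096 m / 0.4 = 0.24, -0.005 rad / 3.1416 = -0.0016.

Emit:
move_arm --pt "0 0 -0.0016 0.005 0 0.05 0.04" --pt "0 0 -0.0016 0.005 0.0013 0.125 0.04" --pt "0 0 -0.0016 0.005 0.0013 0.1875 0.04" --pt "0 0 -0.0016 0.005 0.0013 0.22 0.04" --pt "0 0 -0.0016 0.005 0.0013 0.235 0.04" --pt "0 0 -0.0016 0.005 0.0013 0.24 0.04" --pt "0 0 -0.0016 0.005 0.0013 0.2425 0.04" --pt "0 0 -0.0016 0.005 0.0013 0.2425 0.04"

```text
clock: 17.75
eef_pos: [574.0, -70.4, 73.3]
tcp_rot: [3.141, 0.0, 1.718]
contact_force: [-0.3, 0.0, -0.1]
opening: 0.577
grasp_force: 26.4
```

Scaled: 0.0015 m / 0.4 = 0.0038, 0.001 m / 0.4 = 0.0025.

Emit:
move_arm --pt "0 0 0 0 0 0.0013 0.04" --pt "0 0 0 0 0 0.0025 0.04" --pt "0 0 0 0 0 0.0038 0.04" --pt "0 0 0 0 0 0.0038 0.04"

```text
clock: 18.25
eef_pos: [573.6, -70.4, 71.2]
tcp_rot: [-3.142, -0.0, 1.718]
contact_force: [0.1, 0.3, -0.7]
opening: 0.575
grasp_force: 26.4
```

Scaled: 0.0008 m / 0.4 = 0.002, 0.0004 m / 0.4 = 0.001.

Emit:
move_arm --pt "0 0 0 0 0 0.001 0.04" --pt "0 0 0 0 0 0.002 0.04" --pt "0 0 0 0 0 0.002 0.04"

```text
clock: 18.62
eef_pos: [573.9, -70.4, 71.1]
tcp_rot: [3.141, 0.0, 1.718]
contact_force: [-1.0, 0.8, 6.3]
opening: 0.58
grasp_force: 27.1
```

Contact: the upward force is 6 N. I'll release gently, then rise.

Scaled: -0.07 m / 0.4 = -0.175, -0.03 m / 0.4 = -0.075.

Emit:
move_arm --pt "0 0 0 0 0 -0.0008 0.052" --pt "0 0 0 0 0 -0.0008 0.055" --pt "0 0 0 0 0 -0.0008 0.065" --pt "0 0 0 0 0 -0.0008 0.075" --pt "0 0 0 0 0 -0.0008 0.085" --pt "0 0 0 0 0 -0.0008 0.085" --pt "0 0 0 0 0 -0.075 0.085" --pt "0 0 0 0 0 -0.175 0.085"

```text
clock: 19.62
eef_pos: [572.8, -70.3, 140.3]
tcp_rot: [-3.139, -0.001, 1.718]
contact_force: [1.1, 1.2, -0.3]
opening: 0.991
grasp_force: 0.0
```

Scaled: -0.1 m / 0.4 = -0.25, -0.09 m / 0.4 = -0.225.

Emit:
move_arm --pt "0 0 0 -0.075 0 -0.125 0.085" --pt "0 0 0 -0.15 0 -0.225 0.085" --pt "0 0 0 -0.25 0 -0.25 0.085" --pt "0 0 0 -0.25 0 -0.25 0.085" --pt "0 0 0 -0.25 0 -0.25 0.085"

```text
clock: 20.25
eef_pos: [587.7, -168.9, 239.8]
tcp_rot: [-3.141, -0.001, 1.717]
contact_force: [0.3, 0.6, -0.2]
opening: 0.992
grasp_force: 0.0
```

Run:
```python
from h import *
print(sensors.sense()["eef_pos"],sensors.sense()["clock"])
p,d=grab_frame("wrist");cv2.imwrite("pics/w5.png",p[:,:,::-1]);W=cloud("wrist",d);m=cap(W,p,110,105,122)
q=W[m];print(len(q),np.nanmedian(q,0) if len(q) else "",cv2.minEnclosingCircle(q[:,:2].astype(np.float32)) if len(q) else "",np.percentile(q[:,2],[5,95]))
```

```text
[ 587.72637584 -168.89530139  239.83831537] 20.25
5097 [574.31273346 -69.30491522 113.19471181] ((574.1679077148438, -69.67957305908203), 23.42051887512207) [111.96685551 114.39429625]
```

View pics/w5.png

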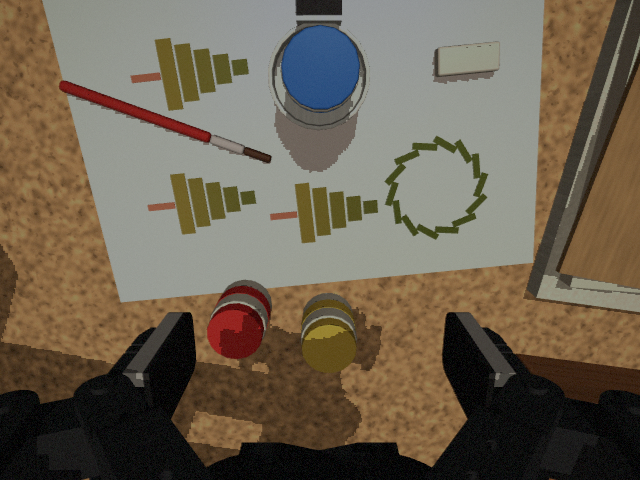

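The blue jar stands upright in the tray at (320,67): its cap is level at z=113 and within 2 mm of the tray centre. The red and yellow jars are still in place, so I'll hand in.

```bash
python3 -c "
from rig import order
print(order.sign_off())"
```

```text
the job is handed in; nothing more can be done
None
```

I drew the black tube out about 51 mm until both studs caught in the collar holes, stood the blue-capped jar upright in the tray, and handed the job in at about 20 s.

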